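Part a gearbox cover from its case with a wedge, square and even

ROBOT

A 6-joint arm with a two-finger parallel gripper is mounted at the origin on the work surface. World frame = base frame: x ahead of the robot, y to its left, z up, the work surface at z = 0. Lengths are in mm, angles in rad, forces in N, time in s.
With the tool pointing down it reaches from about 275 to 825 mm from the base axis. Payload 4.9 kg.
Tool frame: the origin (TCP) lies at the very end of the fingers, on their centre line; the grasp point (between the pads) lies 19 mm behind it; z points along the fingers, y is the direction in which the jaws open and shut (so a half turn about z gives the same grasp; the last joint's range is limited). The gripper opens to 85 mm and grips with 20 to 120 N. Pads are 22 mm wide; open, the fingers measure 114 mm over their backs; the gripper's body (76 mm by 85 mm) begins 54 mm behind the grasp point. The pads swing forward as they close: fully open they stand 13 mm farther back than shut.
Start: joints at [1.079, 0.326, -0.193, 1.052, 0, 1.437], TCP at [192.613, 515.188, 231.281] pointing down, gripper open.
Joint ranges: [-2.65, 2.65], [-0.97, 1.79], [-1.3, 1.35], [-1.93, 2.1], [-1.47, 1.37], [-3.14, 3.14]. Speed limits (rad/s): [2.57, 2.57, 3.14, 3.14, 3.14, 3.14].

INTERFACE

Orientations are given as [roll, pitch, yaw] about the fixed x, y, z axes, in that order (R = Rz(yaw) Ry(pitch) Rx(roll)).
In Python, from bench import bot, solve_ik, imaging gives the robot as it stands. Calls block until the motion is done:
- bot.move_ptp(position, orientation): joint-space move of the TCP to a pose.
- bot.movel(position, rot=None, max_speed=150, threshold=None): straight line of the TCP; rot=None keeps the orientation; max_speed is the mean speed in mm/s. With threshold (N) it stops when the force on the tool has changed by that much, and returns True; else False.
- bot.move_j(angles): joint-space move.
- bot.grip(opening, effort=None): opening from 0.0 (shut) to 1.0 (fully open); effort is the grip in N (None keeps the last); returns when the fingers have stopped.
- bot.dwell(seconds).
- solve_ik(position, orientation): joint angles nearest the present ones, or None.
- bot.get_state(): the state.
- imaging.capture(name): name is "side" or "top" or "wrist"; returns the picture (400x640x3 uint8, blue, green, red); there is no depth.
- imaging.camera_model(name): a dict with "K" (3x3 intrinsics, pixels), "position" and "rotation" of the camera in the world. Camera axes: x right, y up, looking along -z (the intrinsics and any distortion apply to the point x, -y, -z); pixel columns grow to the right and rows downward; lengths in mm; the calibration is good to about 2 mm. A picture is of the moment at which its call begins: read the wrist's pose just before it. camera_model takes no time and is no camera call; for the wrist camera it gives the pose at the moment of the call.
A pose or a line that the arm cannot do raises bot.IKError and nothing moves.
- bot.sign_off(): hands the job in, once; it reports no verdict.
The state is a dict: "t": time; "qpos": joint angles; "joint_velocities": joint speeds; "effort": joint torques, N m; "tcp_pos": TCP position; "orientation": TCP orientation; "contact_force": force on the tool from outside, world axes, zero at the start; "wrist_torque": the same for the moment, N m; "opening": opening from 0.0 (shut) to 1.0 (fully open).
Only numpy, scipy, OpenCV 4.12 (cv2) and the standard library are available. Lean on these libraries where they do the work, as an engineer would, in place of code of your own. Each camera call takes 0.05 s, during which the arm holds its last target. There are 200 camera calls.

TASK

The gearbox clamped in the vise has a cover pressed onto two dowel pins. Take the wedge out of the tool block and ease it gently and slowly down into the pry slots at the left and right ends of the seam by turns, a little at each, so that the cover comes off square, until the seam stands open about 7 mm at both ends; touch the gearbox with nothing but the wedge. Then put the wedge back upright in its pocket in the block, and leave the other things as they are.

Things in the scene. Friction and masses are not known exactly. Their poses are not given: they have to be found in the camera images.
- wedge: Parting wedge, 108 mm tall, 0.14 kg; origin at the blade's tip, z up. Brass blade z 0 to 48 mm, 12 mm wide along its y; thickness along its x is 2 mm at the tip and grows by 0.353 mm per mm of height (10 degrees on each flat side). Brass collar 34 x 30 mm at z 48 to 54, red handle 20 mm (x) by 26 mm (y) at z 54 to 104, black cap above. Same after a half turn about z.
- block: Wooden tool block 60 x 150 (y) x 60 mm, screwed to the bench; origin at the centre of its underside. The wedge's pocket, a through hole 24 (x) by 18 mm (y), is at y = -40 mm: the wedge hangs in it on its collar, tip 12 mm above the bench, blade width along the block's y. A round hole at y = +45 mm holds the screwdriver.
- gearbox: Cast case clamped in a vise, fixed. Origin on the bench under the middle of the seam; x across the seam towards the cover (away from the robot), y along the seam to the left, z up. Flange rim at z = 150 mm; case and cover flanges are 156 mm long, 11 mm thick each, and meet at x = 0. With its shafts it spans x = -94 to 64 mm. Bolts are out; two 10 mm dowel pins near the slots hold the cover.
- cover: The other half; axes parallel to the gearbox's when square, origin on the bench below its left slot. Each end comes off its own pin towards +x and stays where left. A pin holds with about 6 N and yields slowly: add 1.4 N per mm/s of its motion. If one end leads the other by more than 4 mm the pins bend; at 10 mm the cover drops off.
- left_slot (a point): Left pry slot: centre of its mouth, at rim height (gearbox frame 0, 50, 150 mm), fixed to the case. Open upwards, 16 mm long along the seam, floor 42 mm below the rim. Case wall at x = -2 mm, cover wall at x = +2 mm plus the seam opening; both lips have a 3 mm, 45 degree lead-in, so the wedge bears on the walls 3 mm below the rim.
- right_slot (a point): Right pry slot, like the left one (gearbox frame 0, -50, 150 mm). The case stands fast, so as the wedge goes down its tip must drift 0.176 mm towards the cover per mm of descent while that end opens by 0.353 mm; it first bites at a tip depth of 8.7 mm if the seam is shut. Some 8 mm/s takes 10 to 17 N of push; over 18 N, side load or jamming bruises the faces.
- cover_left (a point): Point of the cover's seam face at the left slot, rim height. Its x in the gearbox frame is the seam opening at the left end: 0 shut, 0 to 1.2 mm at the start. Under load the faces give a little, so the opening comes out 1 to 2 mm less than the wedge's depth alone would say.
- cover_right (a point): Point of the cover's seam face at the right slot, rim height. Its x in the gearbox frame is the seam opening at the right end: 0 shut, 0 to 1.2 mm at the start.
- screwdriver: Bystander: green screwdriver hanging upright in the block, 85 mm from the wedge, handle 30 mm thick, its top 145 mm above the bench; origin at its shank's tip.
- tray: Bystander: loose blue tray 150 x 100 x 35 mm with the cover's bolts.
- can: Bystander: loose spray can, 58 mm across, 160 mm tall, standing; origin at its underside.
- bearing: Bystander: loose steel bearing, 52 mm across, 16 mm high, lying flat.
Mind the look-alikes: they are no part of the job. There is more than one size of the block; the job needs the larger. What is shaped like the wedge but white is not meant.

How it is judged (in metres and radians):
At the end, for the whole second after the job is handed in: The seam is open 6 to 8.8 mm at both the left and the right slot with the cover square to within 0.02 rad (2 mm from end to end); the wedge hangs upright (within 0.12 rad) in its own pocket of the block, within 9 mm of its centre line and tip less than 18 mm above the bench, released and at rest (x of cover_left in the frame of gearbox between 0.006 and 0.0088 m and x of cover_right in the frame of gearbox between 0.006 and 0.0088 m and angle between the x axis of cover and the x axis of gearbox, either way round below 0.02 rad and x of wedge in the frame of block between -0.009 and 0.009 m and y of wedge in the frame of block between -0.049 and -0.031 m and height (world z) of wedge below 0.018 m and angle between wedge's own z axis and vertical below 0.12 rad and linear speed of wedge below 0.02 m/s); the robot touches nothing.
It fails at once if the cover is pulled out of square: one end more than 4.2 mm ahead of the other (0.042 rad) (angle between the x axis of cover and the x axis of gearbox, either way round above 0.042 rad).
It fails at once if the wedge bears on the gearbox with more than 32 N, both faces added (16 N on each) (contact force between wedge and gearbox above 32 N).
It fails at once if the gripper or arm touches the gearbox or its cover (contact force between any of the fingers, the arm and gearbox above 1 N).
It fails at once if the screwdriver, tray, can or bearing is moved by more than 15 mm (distance of any of screwdriver, tray, can, bearing from where it was at the start of the episode above 0.015 m).
It also fails if it takes over 70 s, if anything falls off the work surface, if the arm or the gripper's body presses on something with over 40 N, if the wrist force passes 120 N, or if a joint passes its speed limit or range.

## Working session

There is one attempt and no reset: what is moved stays moved. The work goes in short steps, each a Python script; the robot and the scene stay as the last script left them, time stands still between calls to the robot, and variables do not carry over. Pictures are saved under pics/ and viewed, on a budget of 10 in all, crops included, one or two more only if the job needs it, and the job is handed in when it is done.

```bash
ls; mkdir -p pics; python3 - <<'E'
from bench import bot, imaging
import cv2, numpy as np
for n in ("side","top"):
    im=imaging.capture(n); cv2.imwrite(f"pics/{n}0.png",im)
    m=imaging.camera_model(n); print(n,m)
cv2.imwrite("pics/wrist0.png",imaging.capture("wrist"))
print(bot.get_state())
E
```

```text
pics
side {'K': array([[370.02300267,   0.        , 315.91216681],
       [  0.        , 370.02300267, 197.75514213],
       [  0.        ,   0.        ,   1.        ]]), 'position': array([ 220.72270697, -523.66664637,  774.20515922]), 'rotation': array([ 0.73661855, -0.01689549, -0.48700666])}
top {'K': array([[469.37042511,   0.        , 320.51443955],
       [  0.        , 469.37042511, 209.64267368],
       [  0.        ,   0.        ,   1.        ]]), 'position': array([ 414.73900913,   14.83948081, 1338.18538839]), 'rotation': array([ 0.09057968,  0.00603889, -1.58740061])}
{'t': 0.15, 'qpos': array([ 1.07880452e+00,  3.26791128e-01, -1.93329752e-01,  1.05202236e+00,
        4.82897209e-06,  1.43659724e+00]), 'joint_velocities': array([-0.00185268, -0.00176952,  0.00250279,  0.00077872,  0.00220456,
        0.00059051]), 'effort': array([ 1.27035778e-04, -4.43703926e+01,  2.62664634e+01,  1.04671321e-02,
       -1.66765140e-04, -2.24277011e-05]), 'tcp_pos': array([192.39238392, 514.78401386, 230.6814752 ]), 'orientation': array([-3.14025849e+00, -1.84998552e-04,  2.78379980e+00]), 'contact_force': array([ 0.20169524, -0.2253354 , -0.12049907]), 'wrist_torque': array([-0.0210118 ,  0.01697448,  0.00609959]), 'opening': 0.997450851435499}
```

View pics/top0.png

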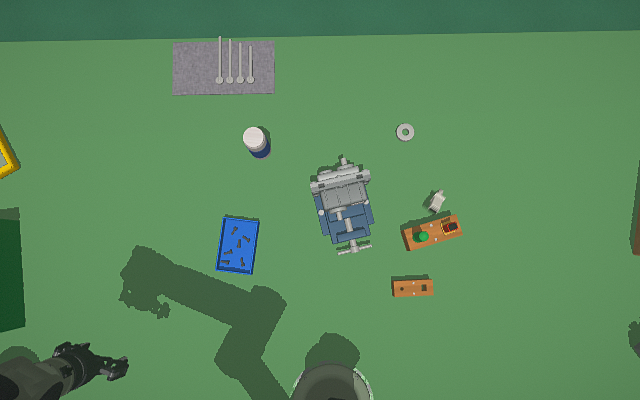

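View pics/side0.png

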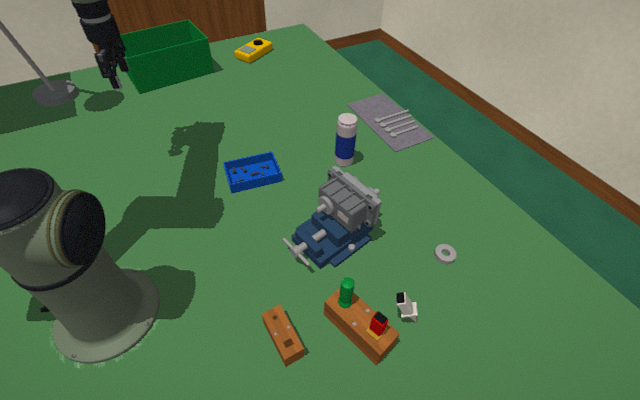

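The top view shows the large block at (433,232), with the red-handled wedge at (451,227) and the screwdriver at (423,237). The gearbox flanges run from about (312,187) to (370,174). The white look-alike is at (437,200), and the small block at (413,287) is not part of the job. The side view agrees. Next I'll get rough positions and take a wrist view.

```bash
cat > h.py <<'E'
from bench import bot, solve_ik, imaging
import cv2, numpy as np
from scipy.spatial.transform import Rotation as Ro
def cam(n):
    m=imaging.camera_model(n); r=np.array(m["rotation"])
    R=Ro.from_euler('xyz',r).as_matrix() if r.shape==(3,) else r
    return m["K"],np.array(m["position"]),R
def cast(c,uv,z):
    K,p,R=c; d=R@(np.linalg.inv(K)@[uv[0],uv[1],1]*[1,-1,-1]); return p+d*(z-p[2])/d[2]
def proj(c,P):
    K,p,R=c; q=R.T@(np.asarray(P)-p)*[1,-1,-1]; q=K@q; return q[:2]/q[2]
E
python3 - <<'E'
from h import *
c=cam("top")
for nm,uv,z in [("wedge",(451,226),120),("driver",(423,237),145),("flL",(312,187),150),("flR",(370,174),150),("can",(254,133),160),("bear",(405,132),16),("white",(437,200),15)]:
    print(nm,cast(c,uv,z).round())
K,p,R=cam("wrist"); s=bot.get_state(); T=Ro.from_euler('xyz',s["orientation"]).as_matrix()
print(K,"cam in tool",T.T@(p-s["tcp_pos"]),"\n",(T.T@R).round(3))
print(cast(cam("side"),(378,322),120).round())
E
```

```text
wedge [ 477. -317.  120.]
driver [ 449. -238.  145.]
flL [581.  41. 150.]
flR [ 612. -108.  150.]
can [722. 187. 160.]
bear [ 754. -225.   16.]
white [ 557. -309.   15.]
[[337.11259149   0.         315.87392379]
 [  0.         337.11259149 197.02115225]
 [  0.           0.           1.        ]] cam in tool [  68.13319339    0.25904437 -142.12796224] 
 [[-0.001  0.963  0.269]
 [ 1.     0.001  0.   ]
 [-0.     0.269 -0.963]]
[ 466. -328.  120.]
```

```bash
cat >> h.py <<'E'
def dn(psi): return [np.pi,0,psi]
def look(x,y,zc,psi,name):
    bot.move_ptp([x-68*np.cos(psi),y-68*np.sin(psi),zc-142],dn(psi)); bot.dwell(.3)
    c=cam("wrist"); im=imaging.capture("wrist"); cv2.imwrite(f"pics/{name}.png",im); np.save(f"pics/{name}.npy",np.array(list(c),dtype=object),allow_pickle=True)
    return c,im
def ldcam(name): return list(np.load(f"pics/{name}.npy",allow_pickle=True))
E
python3 - <<'E'
from h import *
look(596,-33,352,3.34,"gb1"); print(bot.get_state()["t"])
look(475,-320,330,1.91,"wd1"); print(bot.get_state()["t"])
E
```

```text
Traceback (most recent call last):
  File "h.py", line 15, in look
    c=cam("wrist"); im=imaging.capture("wrist"); cv2.imwrite(f"pics/{name}.png",im); np.save(f"pics/{name}.npy",np.array(list(c),dtype=object),allow_pickle=True)
                                                                                                                ~~~~~~~~^^^^^^^^^^^^^^^^^^^^^^
ValueError: could not broadcast input array from shape (3,3) into shape (3,)
```

View pics/gb1.png

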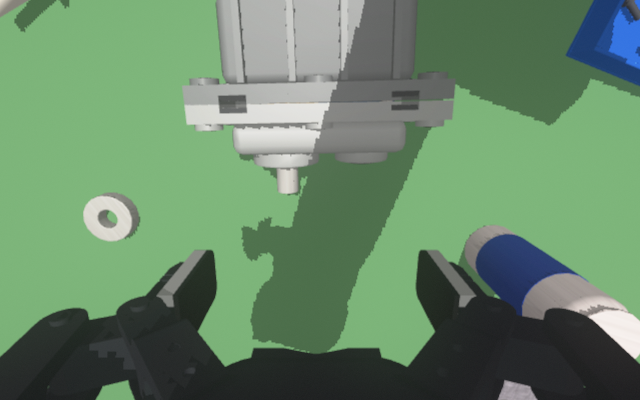

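The seam is clearly visible, with the right slot at (232,104) and the left slot at (405,100). I'll fix the save bug and look at the wedge.

```bash
sed -i 's/np.save(f"pics\/{name}.npy",np.array(list(c),dtype=object),allow_pickle=True)/np.savez(f"pics\/{name}.npz",K=c[0],p=c[1],R=c[2])/; s/return list(np.load.*/d=np.load(f"pics\/{name}.npz"); return d["K"],d["p"],d["R"]/' h.py
python3 - <<'E'
from h import *
c=cam("wrist"); np.savez("pics/gb1.npz",K=c[0],p=c[1],R=c[2])
im=cv2.imread("pics/gb1.png"); g=cv2.cvtColor(im,cv2.COLOR_BGR2GRAY)
P={}
for n,(u,v) in dict(R=(232,104),L=(405,100)).items():
    s=g[v-24:v+24,u-26:u+26]
    print(n); print(s[::2,26-8], s[::2,26+8])
    print(s[24,:], s[20,:])
look(475,-320,330,1.91,"wd1"); print(bot.get_state()["t"])
E
```

```text
R
[151 159 156 176 176 175 175 175  87  88  87  84  95 104 111 106 107 219
 219 219 218 218 159 158] [181 145 159 179 179 180 178 158  89  89  89 107 121 131 110 106 122 221
 221 221 219 219 137 129]
[181 182 192 192 189 189 189 188 188 189 189 190 163 114  92  93  93  94
  95  94  95  96  95  95  95  95  96  95  96 107 118 121 119 118 121 124
 124 124 124 124 168 205 214 214 207 202 203 202 203 204 204 204] [170 170 170 170 169 171 171 171 173 171 172 173 132  86  82  85  87  87
  87  86  88  87  94  91  88  87  88  87  88  87  88  94  91  88  89  90
  90  90  90  97 155 178 177 178 178 178 179 180 180 179 180 180]
L
[102  92  97 103 103 102 102  93  62  64  72 101  97 129 108  68  68 108
 130 129 128 128 124 122] [ 98  96 101 101 101 100 101  88  63  63  72  78  93  96  85  67  68 114
 129 128 129 128 126  98]
[ 91  90  95 103 108 111 110 110 116 116 114 115 113 103  91  91  99  97
  97  98  98 101  94  91  90  90  90  90  91  90  91  90  92  92  93  92
  93  92  92  92  98 105 107 107 107 107 106 106 109 108 109 110] [103 103 103 104 103 102 103 103 103 101 103 103  92  75  69  69  72  71
  72  73  75  73  73  72  71  71  74  73  72  73  72  72  71  72  72  74
  76  73  73  75  88  97 100 101 100 100 100 100  99 100 101 100]
4.8583
```

View pics/wd1.png

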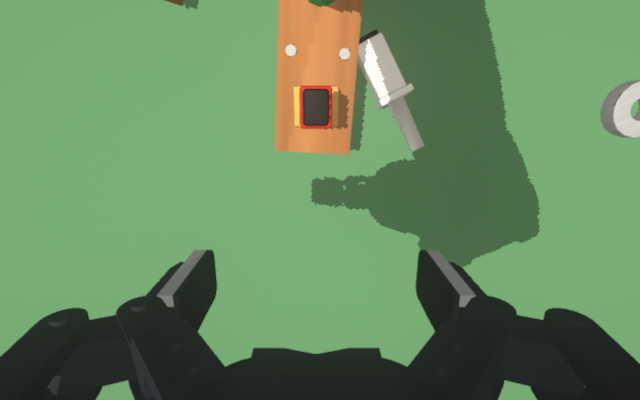

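The wedge cap is centred at about (316,107) and the block edges are nearly vertical at columns 278 and 355, so the yaw estimate is about right. Now the slot and wedge coordinates.

```bash
python3 - <<'E'
from h import *
def edge(p,rng,sign):  # subpixel edge by threshold halfway
    d=np.gradient(p.astype(float))*sign; i=rng[0]+np.argmax(d[rng[0]:rng[1]]); 
    w=d[i-2:i+3].clip(0); return (w*np.arange(i-2,i+3)).sum()/w.sum()
im=cv2.imread("pics/gb1.png"); g=cv2.GaussianBlur(cv2.cvtColor(im,cv2.COLOR_BGR2GRAY),(3,3),0).astype(float); c=ldcam("gb1")
P={}
for n,(u,v) in dict(R=(232,104),L=(405,100)).items():
    row=g[v-6:v-2].mean(0); a=edge(row,(u-20,u-8),-1); b=edge(row,(u+8,u+20),1)
    col=g[:,u-9:u+10].mean(1); t=edge(col,(v-14,v-4),-1); w=edge(col,(v+5,v+15),1)
    ends=[cast(c,((a+b)/2,x),150) for x in (t,w)]
    P[n]=(ends[0]+ends[1])/2; print(n,a,b,t,w,"len",(b-a)/1.67,"gap",np.linalg.norm(ends[0]-ends[1]),P[n].round(2), ends[0].round(2))
d=P["L"]-P["R"]; print("dist",np.linalg.norm(d),"theta",np.arctan2(-d[0],d[1]))
im=cv2.imread("pics/wd1.png"); c=ldcam("wd1"); hsv=cv2.cvtColor(im,cv2.COLOR_BGR2HSV)
o=((hsv[...,0]<9)|(hsv[...,0]>172))&(hsv[...,1]>150); m=o.astype(np.uint8); m[:,:270]=0; m[:,370:]=0; m[:80]=0;m[145:]=0
cnt=max(cv2.findContours(m,0,1)[0],key=cv2.contourArea); r=cv2.minAreaRect(cnt); print("red",r, cast(c,r[0],112))
k=(im.max(2)<75); k[:, :298]=0;k[:,335:]=0;k[:85]=0;k[130:]=0
cnt=max(cv2.findContours(k.astype(np.uint8),0,1)[0],key=cv2.contourArea); r=cv2.minAreaRect(cnt); print("cap",r,cast(c,r[0],120).round(2))
# block edges at z=60
wood=((hsv[...,0]>8)&(hsv[...,0]<22)&(hsv[...,1]>100))
L=[];Rr=[]
for v in list(range(25,80))+list(range(133,146)):
    q=np.where(wood[v,265:365])[0]; L.append(cast(c,(265+q[0]-.5,v),60)); Rr.append(cast(c,(265+q[-1]+.5,v),60))
for E in (L,Rr):
    E=np.array(E); vx,vy,x0,y0=cv2.fitLine(E[:,:2].astype(np.float32),cv2.DIST_HUBER,0,.01,.01).ravel(); print("edge yaw",np.arctan2(-vx,vy),np.arctan2(vx,-vy),x0,y0)
E
```

```text
R 218.03623188405797 245.6529411764706 94.89624060150375 112.793661971831 len 16.536951672103367 gap 9.99525707055517 [606.05 -79.97 150.  ] [601.1  -80.62 150.  ]
L 391.28270042194094 418.8474576271187 90.36147941381716 109.63066666666667 len 16.505842637830977 gap 10.699847299548122 [584.35  17.66 150.  ] [579.19  16.24 150.  ]
dist 100.00647695406802 theta 0.21875308917394093
red ((315.5, 107.0), (42.0, 31.0), 90.0) [ 476.07364716 -321.47594109  112.        ]
cap ((316.0, 106.5), (35.0, 24.0), 90.0) [ 476.24 -321.01  120.  ]
edge yaw -2.8638716 0.2777211 439.51718 -306.22238
edge yaw -2.8617938 0.27979895 494.7629 -281.26813
```

```bash
cat >> h.py <<'E'
TH=0.222; GX=np.array([np.cos(TH),np.sin(TH),0]); GY=np.array([-np.sin(TH),np.cos(TH),0])
SL={'R':np.array([605.98,-79.52,150]),'L':np.array([584.07,17.34,150])}
W=np.array([476.2,-321.2]); PW=0.30+np.pi/2; PG=TH+np.pi/2
E
python3 - <<'E'
from h import *
bot.move_ptp([*W,180],dn(PW)); bot.movel([*W,74]); bot.grip(0.0,90); bot.dwell(.2)
s=bot.get_state(); print(s["t"],s["opening"],s["tcp_pos"],s["contact_force"])
bot.movel([*W,170]); f=bot.get_state()["contact_force"]; print(f)
p=SL['R'].copy(); p[2]=222; bot.move_ptp([p[0],p[1],250],dn(PG)); bot.movel(p); bot.dwell(.3)
s=bot.get_state(); print(s["t"],s["opening"],s["tcp_pos"],s["orientation"],s["contact_force"])
c=cam("wrist"); im=imaging.capture("wrist"); cv2.imwrite("pics/h1.png",im)
np.savez("pics/h1.npz",K=c[0],p=c[1],R=c[2])
T=Ro.from_euler('xyz',s["orientation"]).as_matrix()
tip=s["tcp_pos"]+T@[0,0,62]; print("tip pred",tip,proj(c,tip+6*GY),"slot",proj(c,SL['R']),[proj(c,SL['R']+a*GX+b*GY).round(1) for a in(-5,5) for b in (-8,8)])
u,v=proj(c,tip).astype(int); cr=im[max(0,v-75):v+75,max(0,u-100):u+100]; print("crop origin",max(0,u-100),max(0,v-75)); cv2.imwrite("pics/h1c.png",cv2.resize(cr,None,fx=4,fy=4,interpolation=cv2.INTER_CUBIC))
E
```

```text
6.9083 0.2204606454258963 [ 476.51702272 -321.41961218   74.48077487] [-0.89101062  0.51153359  4.64646887]
[ 0.45724276 -0.7578228  -1.72291263]
9.4333 0.21911344154099857 [606.41563462 -79.79424229 222.83852079] [3.14035883e+00 6.55442530e-04 1.79254649e+00] [ 0.32877009  0.46175721 -1.380415  ]
tip pred [606.49919635 -79.81706007 160.8385813 ] [315.8741985  205.13384571] slot [315.20266179 208.39996856] [array([307.8, 219.7]), array([307.6, 196.9]), array([322.6, 219.7]), array([322.7, 196.9])]
crop origin 215 139
```

View pics/h1c.png

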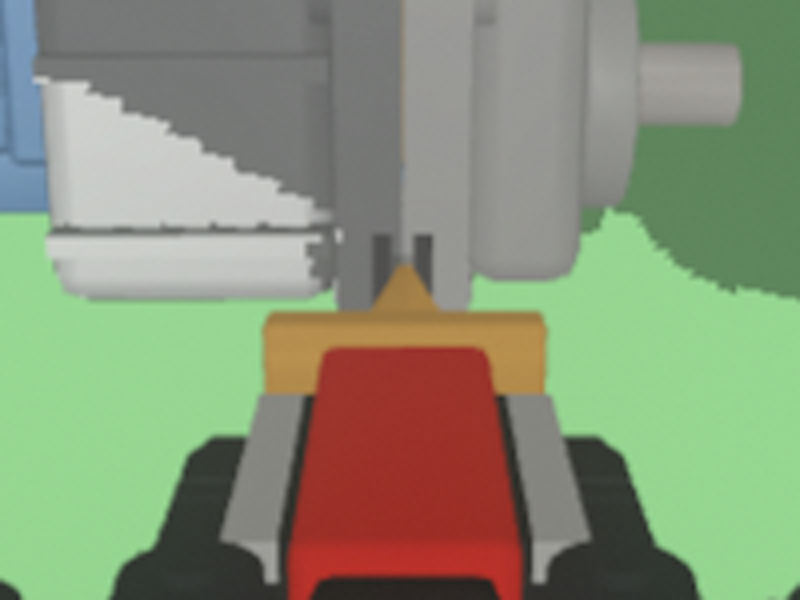

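The blade tip at about (315.8,205) lines up with the slot mouth, which is centred at column 315.9, within about 0.2 mm across the seam. Next is a first, force-guided insertion at the right slot.

```bash
cat >> h.py <<'E'
SL={'R':np.array([606.40,-79.70,150]),'L':np.array([584.49,17.16,150])}
TIP=62.
def pry(side,dstop,dpre,k=.06,v=5,step=1.5):
    """descend slot to tip depth dstop; dpre = depth down to which free entry is expected"""
    s0=SL[side]; h=s0+[0,0,TIP+8]
    st=bot.get_state(); 
    if np.linalg.norm(st["tcp_pos"][:2]-h[:2])>5: bot.movel(h+[0,0,0],max_speed=100)
    bot.dwell(.25); s=bot.get_state(); f0=s["contact_force"]; bias=h-s["tcp_pos"]
    if np.linalg.norm(bias)>3: print("bias",bias); bias*=0
    lat=0; d=dpre; hist=[]; bite=None
    def cmd(d,sp): 
        x=.1765*(d-8.7)+lat
        return bot.movel(s0+GX*x+[0,0,TIP-d]+bias,max_speed=sp)
    d=dpre; cmd(d,25)
    while True:
        s=bot.get_state(); f=s["contact_force"]-f0; fx,fy,fz=f@GX,f@GY,f[2]
        da=150+TIP-s["tcp_pos"][2]; hist.append((round(d,1),*np.round([da,fx,fy,fz,lat],2)))
        if fz>22 or abs(fx)>10 or abs(fy)>8: print("STOP"); break
        lat+=np.clip(k*fx,-.4,.4)
        if d>=dstop: break
        d=min(d+step,dstop); cmd(d,v if fz<14 else 3)
    for r in hist: print(*r)
    return s0,bias,lat,d
def out(side,d,lat,bias):
    s0=SL[side]; bot.movel(s0+GX*(.1765*(d-8.7)+lat)+[0,0,TIP-d+1]+bias,max_speed=20)
    bot.movel(s0+GX*(.1765*(d-8.7)*.5+lat)+[0,0,TIP+8]+bias,max_speed=60)
E
python3 - <<'E'
from h import *
s0,b,lat,d=pry('R',17,6)
print(b,lat,bot.get_state()["t"])
E
```

```text
6 8.09 0.23 -0.69 0.74 0.0
7.5 9.57 -2.1 -0.0 2.03 0.01
9.0 10.82 -3.61 -0.43 6.64 -0.11
10.5 12.17 -3.95 -0.16 7.7 -0.33
12.0 13.56 -4.3 -0.39 8.74 -0.57
13.5 14.93 -4.51 -1.33 8.22 -0.82
15.0 16.33 -2.93 -0.57 8.46 -1.1
16.5 17.73 -3.01 -0.16 8.82 -1.27
17 18.25 -2.17 -0.09 8.16 -1.45
[ 0.36618303 -0.26378432 -2.14321894] -1.5819773636276508 14.0167
```

```bash
sed -i 's/^    st=bot.get_state(); $/    bot.movel(h,max_speed=100)/; /norm(st\["tcp_pos"\]/d; s/k=.06,v=5/k=.1,v=6,lat=0./; s/^    lat=0; d=dpre/    d=dpre/' h.py
python3 - <<'E'
from h import *
out('R',17,-1.58,np.array([.366,-.264,-2.143]))
s0,b,lat,d=pry('L',21.5,8,lat=-.5)
print(b,lat,bot.get_state()["t"])
out('L',d,lat,b)
print(bot.get_state()["t"])
s0,b,lat,d=pry('R',11,9,lat=-.8,step=1.)
print(b,lat,bot.get_state()["t"])
E
```

```text
8 7.88 1.07 -0.15 -1.0 -0.5
9.5 9.42 0.44 -0.18 -1.14 -0.39
11.0 10.97 -0.14 -1.39 -1.78 -0.35
12.5 12.19 -2.18 -1.05 3.03 -0.36
14.0 13.4 -3.4 0.12 6.28 -0.58
15.5 14.61 -2.38 0.54 7.14 -0.92
17.0 15.91 -3.14 0.01 6.96 -1.16
18.5 17.27 -1.52 -0.17 8.49 -1.47
20.0 18.67 -3.03 -0.0 8.23 -1.63
21.5 20.06 -2.61 -0.77 7.18 -1.93
[-0.07697803  0.50103883  0.1149832 ] -2.1898276108325865 20.6167
21.4917
9 9.07 2.61 0.14 -0.22 -0.8
10.0 9.98 1.94 0.16 -0.51 -0.54
11.0 11.18 2.19 -0.56 0.26 -0.35
[ 0.00880217 -0.53659896 -0.12769779] -0.12647789470793158 24.3833
```

```bash
sed -i 's/da=150+TIP-s\["tcp_pos"\]\[2\];/da=150+TIP-s["tcp_pos"][2]; xa=(s["tcp_pos"]-s0)@GX;/; s/np.round(\[da,fx,fy,fz,lat\],2)/np.round([da,fx,fy,fz,lat,xa,xa-.1765*(da-8.7)],2)/' h.py
python3 - <<'E'
from h import *
s0,b,lat,d=pry('R',24.5,12,lat=-.2)
print(b,lat,bot.get_state()["t"])
out('R',d,lat,b); print(bot.get_state()["t"])
E
```

```text
12 11.16 1.27 -0.95 -0.19 -0.2 0.96 0.52
13.5 12.87 -0.31 -0.41 -0.08 -0.07 1.23 0.49
15.0 14.48 0.38 -0.96 -1.06 -0.1 1.29 0.27
16.5 15.95 -2.33 -0.37 1.11 -0.07 1.35 0.07
18.0 17.36 -5.34 -0.42 2.8 -0.3 1.36 -0.17
19.5 18.42 -5.53 -0.36 5.48 -0.7 1.48 -0.23
21.0 19.57 -4.43 -0.15 6.43 -1.1 1.62 -0.29
22.5 20.84 -5.44 -0.14 6.02 -1.5 1.78 -0.37
24.0 22.14 -3.1 -1.15 7.34 -1.9 1.92 -0.45
24.5 22.57 -3.21 -1.73 7.18 -2.21 2.0 -0.44
[ 0.50060848 -0.05546642  0.67054614] -2.5316229088609283 29.3667
30.2917
```

```bash
python3 - <<'E'
from h import *
s0,b,lat,d=pry('L',29.5,15.5,lat=-.6)
print(b,lat,bot.get_state()["t"])
out('L',d,lat,b); print(bot.get_state()["t"])
E
```

```text
15.5 15.34 0.67 1.94 -0.88 -0.6 0.66 -0.51
17.0 16.97 0.42 1.45 -0.32 -0.53 0.96 -0.5
18.5 18.42 0.71 0.69 0.64 -0.49 1.17 -0.54
20.0 19.63 -2.82 0.83 5.05 -0.42 1.41 -0.52
21.5 20.88 -2.69 0.73 7.83 -0.7 1.56 -0.59
23.0 22.18 -2.84 1.31 7.45 -0.97 1.77 -0.61
24.5 23.5 -2.14 0.89 7.36 -1.25 1.97 -0.65
26.0 24.89 -1.68 1.64 9.25 -1.47 2.18 -0.68
27.5 26.29 -3.24 2.07 9.17 -1.64 2.46 -0.65
29.0 27.67 -2.04 1.12 9.47 -1.96 2.63 -0.72
29.5 28.16 -0.87 0.98 8.13 -2.16 2.69 -0.75
[-0.1083905   0.50963504  0.04989293] -2.2517007099436506 36.65
37.6583
```

```bash
python3 - <<'E'
from h import *
s0,b,lat,d=pry('R',33.3,18,lat=-.8)
print(b,lat,bot.get_state()["t"])
out('R',d,lat,b); print(bot.get_state()["t"])
E
```

```text
18 17.96 1.98 -0.42 0.02 -0.8 1.1 -0.53
19.5 19.46 2.14 -0.96 1.13 -0.6 1.39 -0.51
21.0 21.07 0.52 -1.04 2.15 -0.39 1.68 -0.5
22.5 22.24 -0.99 -0.32 6.72 -0.34 1.87 -0.52
24.0 23.43 -1.32 -0.91 8.07 -0.43 2.09 -0.51
25.5 24.7 -1.74 0.01 10.04 -0.57 2.27 -0.56
27.0 26.1 -2.46 -0.09 9.4 -0.74 2.52 -0.55
28.5 27.46 -2.3 -0.23 11.22 -0.99 2.72 -0.59
30.0 28.82 -1.22 -0.11 10.49 -1.22 2.95 -0.6
31.5 30.26 -1.51 -0.73 9.88 -1.34 3.15 -0.65
33.0 31.7 -0.72 -0.46 10.53 -1.49 3.4 -0.66
33.3 32.04 -0.71 -0.21 10.61 -1.56 3.45 -0.67
[ 0.03983492 -0.53635459 -0.08665744] -1.6341605096328495 44.525
45.6
```

```bash
python3 - <<'E'
from h import *
s0,b,lat,d=pry('L',32.7,24,lat=-.6)
print(b,lat,bot.get_state()["t"])
out('L',d,lat,b); bot.dwell(.1); c=cam("wrist"); im=imaging.capture("wrist"); cv2.imwrite("pics/e1.png",im); np.savez("pics/e1.npz",K=c[0],p=c[1],R=c[2])
t=cam("top"); im=imaging.capture("top"); cv2.imwrite("pics/e1top.png",im)
# toward block: lift & go over R side high, capture seam view
m=(SL['L']+SL['R'])/2
print(bot.get_state()["t"])
u,v=proj(c,SL['L']).astype(int); print(u,v,proj(c,SL['L']+GY*30),proj(c,SL['L']-100*GY))
cr=cv2.imread("pics/e1.png")[max(0,v-130):v+40,u-100:u+100]; cv2.imwrite("pics/e1c.png",cv2.resize(cr,None,fx=3,fy=3,interpolation=cv2.INTER_CUBIC))
E
```

```text
24 23.78 0.26 0.95 -0.78 -0.6 2.17 -0.49
25.5 25.44 1.29 0.49 0.13 -0.57 2.47 -0.48
27.0 26.84 0.06 0.29 0.5 -0.44 2.67 -0.54
28.5 28.07 -2.87 0.61 5.95 -0.44 2.87 -0.55
30.0 29.3 -2.85 -0.23 6.85 -0.73 3.06 -0.57
31.5 30.6 -2.88 0.28 8.37 -1.01 3.27 -0.6
32.7 31.73 -2.21 0.5 8.87 -1.3 3.39 -0.68
[-0.10346976  0.51031592  0.06201693] -1.5199514847651132 50.8
52.0667
315 211 [315.50896221 166.53566285] [315.82082183 340.16127162]
```

View pics/e1c.png

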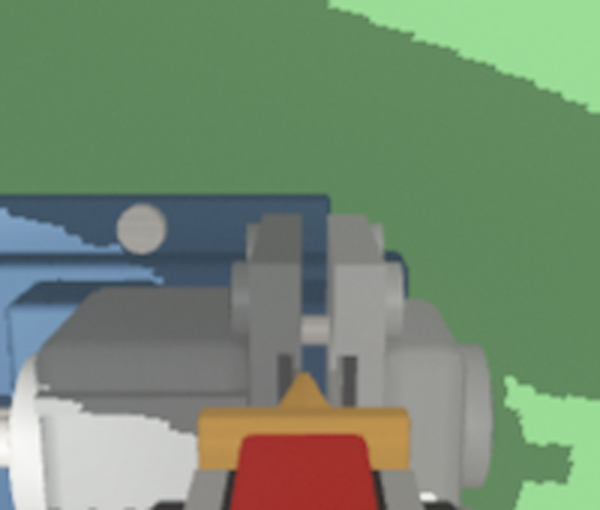

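```bash
python3 - <<'E'
from h import *
c=ldcam("e1"); g=cv2.cvtColor(cv2.imread("pics/e1.png"),cv2.COLOR_BGR2GRAY).astype(float)
X=lambda u,v:(cast(c,(u,v),150)-SL['L'])@GX
for v in (163,169,175,181): 
    print(v,"y",((cast(c,(315,v),150)-SL['L'])@GY).round(1),g[v,308:332].astype(int))
for v in (203,206,209): print(v,g[v,300:340].astype(int))
print("mm/px",X(316,170)-X(315,170),X(316,206)-X(315,206), X(315,170),X(315,206))
E
```

```text
163 y 32.3 [100 100 101 101 100 102 101  91  81  80  80  80  80  81  79  86 110 123
 128 129 130 129 129 130]
169 y 28.4 [116 115 116 116 116 115 112  93  78  76  76  75  75  76  75  82 109 119
 133 143 145 145 146 144]
175 y 24.5 [120 121 121 121 120 121 117  93  72  69  68  70  68  70  68  77 106 119
 137 153 156 156 155 155]
181 y 20.6 [121 121 120 120 121 121 117  92  73  71  70  71  71  70  72  86 110 120
 137 153 155 156 155 155]
203 [120 120 120 121 120 121 120 102  83  79  79  80  96 112 115 101  85  81
  80  81  80  81  81  92 125 146 153 132 120  98  80  80  80  91 137 155
 154 155 154 155]
206 [121 120 120 120 120 120 120 102  83  80  80  80  92 108 119 126 128 129
 110  87  82  81  81  93 116 127 130 125 124 100  80  80  80 105 142 155
 155 155 155 155]
209 [120 120 120 120 120 120 118 103  83  80  80  86 111 126 129 129 131 132
 133 133 113  87  81  93 114 127 129 127 122  97  80  80  80 104 143 155
 155 155 155 155]
mm/px 0.6376825965712172 0.6568030675922949 -0.3285246001215813 -0.3808452602289252
```

The left opening measures about 7.1 mm by image from both the seam gap and the slot mouth. I'll capture the right end on the way and return the wedge.

```bash
python3 - <<'E'
from h import *
bot.movel(SL['R']+[0,0,TIP+12],max_speed=110); bot.dwell(.1); c=cam("wrist"); im=imaging.capture("wrist"); cv2.imwrite("pics/e2.png",im); np.savez("pics/e2.npz",K=c[0],p=c[1],R=c[2])
g=cv2.cvtColor(im,cv2.COLOR_BGR2GRAY)
X=lambda u,v:(cast(c,(u,v),150)-SL['R'])@GX
for v in (175,185,205): print(v,"y",((cast(c,(315,v),150)-SL['R'])@GY).round(1),"mm/px",(X(316,v)-X(315,v)).round(3),g[v,300:340])
m=SL['R'].copy()
bot.movel([m[0],m[1],250],max_speed=150)
bot.move_ptp([*W,170],dn(PW)); bot.dwell(.2); s=bot.get_state(); e=np.r_[W+[.3,-.2],170]-s["tcp_pos"]; print(s["t"],e)
bot.movel([*(W+np.array([.3,-.2])+e[:2]),82],max_speed=90)
hit=bot.movel([*(W+np.array([.3,-.2])+e[:2]),71],max_speed=20,threshold=6)
s=bot.get_state(); print(s["t"],hit,s["tcp_pos"],s["contact_force"])
E
```

```text
175 y 23.8 mm/px 0.654 [119 119 119 119 118 119 118 119 119 118 119 119 119 118 119 119  98  81
  81  81  81  81  79  87 108 118 129 146 153 152 152 151 152 152 152 152
 151 152 152 152]
185 y 17.0 mm/px 0.659 [119 119 119 119 119 119 120 118 119 119 119 119 118 119 118 117 127 113
 101 101 101 101 101 103 121 121 128 146 153 153 152 151 152 152 152 152
 152 152 151 152]
205 y 3.3 mm/px 0.67 [117 118 118 118 118 117 117 117  97  80  81  81  89 100 110 129 147 153
 176 187 187 187 188 177 141 124 126 125 120 101  83  80  80  90 133 151
 150 151 150 151]
54.9 [-0.73326443 -1.10171342 -0.38179491]
56.4667 True [ 475.92932693 -322.64888002   74.45631421] [-0.60227266 -0.45471467  4.19132275]
```

```bash
python3 - <<'E'
from h import *
bot.grip(1.0); s=bot.get_state(); p=s["tcp_pos"]; print(s["t"],s["opening"])
bot.movel([p[0],p[1],190],max_speed=100); bot.dwell(.2)
q=bot.get_state()["tcp_pos"]; bot.movel([476.2+68*.334,-321.2-68*.943,190],rot=dn(1.91),max_speed=100)
c=cam("wrist"); im=imaging.capture("wrist"); print(bot.get_state()["t"],bot.get_state()["contact_force"]); cv2.imwrite("pics/f.png",im)
k=(im.max(2)<75); k[:, :290]=0;k[:,345:]=0;k[:80]=0;k[135:]=0
cnt=max(cv2.findContours(k.astype(np.uint8),0,1)[0],key=cv2.contourArea); r=cv2.minAreaRect(cnt); print("cap",r,cast(c,r[0],120).round(2))
E
```

```text
57.125 0.9996503694490536
59.5167 [ 0.44147568  0.22564564 -0.49664133]
cap ((315.0, 106.5), (35.0, 24.0), 90.0) [ 476.2  -322.53  120.  ]
```

View pics/f.png

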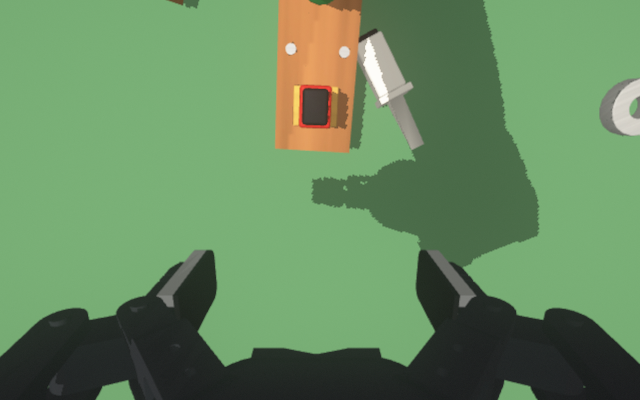

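The wedge is back: its cap, at (315,106), is the same size and place as at the start. The screwdriver is out of frame here, so I'll check the bystanders in the top view against the first picture before handing in.

```bash
python3 - <<'E'
from h import *
a=cv2.imread("pics/top0.png"); b=imaging.capture("top"); cv2.imwrite("pics/ftop.png",b)
w=imaging.capture("wrist"); print(w[0:8:2,300:345:6].tolist()[0], cv2.imread("pics/wd1.png")[0,300:345:6].tolist())
for n,(x0,y0,x1,y1) in dict(driver=(400,215,440,255),tray=(205,205,270,285),can=(235,115,280,165),bear=(390,118,420,146)).items():
    A=a[y0:y1,x0:x1].astype(np.float32);B=b[y0:y1,x0:x1].astype(np.float32)
    s,r=cv2.phaseCorrelate(A.mean(2),B.mean(2)); print(n,np.round(s,2),round(r,2),"maxdiff px>40:",int((abs(A-B).max(2)>40).sum()))
cv2.imwrite("pics/cmp.png",cv2.resize(np.hstack([a[150:270,340:480],b[150:270,340:480]]),None,fx=2.8,fy=2.8))
E
```

```text
[[91, 147, 220], [90, 150, 222], [60, 115, 61], [59, 110, 60], [49, 91, 56], [50, 91, 56], [57, 92, 136], [54, 87, 128]] [[90, 148, 219], [92, 151, 222], [61, 115, 62], [60, 112, 61], [50, 92, 57], [49, 91, 56], [57, 93, 127], [55, 88, 128]]
driver [0.3  0.66] 0.46 maxdiff px>40: 284
tray [ 0.04 -0.11] 0.79 maxdiff px>40: 148
can [0.5  0.01] 0.99 maxdiff px>40: 0
bear [ 0.01 -0.01] 1.0 maxdiff px>40: 0
```

View pics/cmp.png

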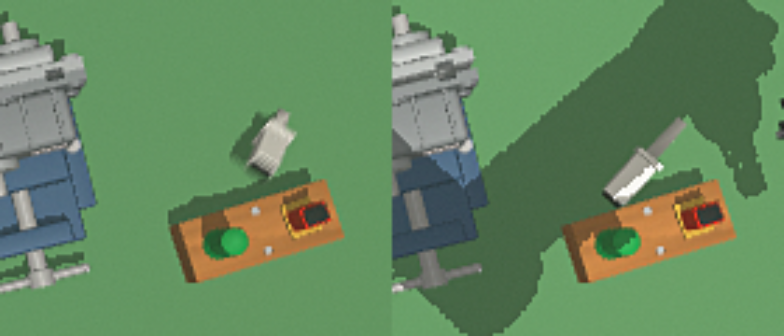

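The screwdriver, tray, can and bearing haven't moved; the only changes there are the arm's shadow. The white look-alike was mid-topple in the first pictures and was already lying down before the grasp. Handing in.

```bash
python3 -c "
from h import *
bot.sign_off(); print('done')"
```

```text
the job is handed in; nothing more can be done
done
```

The cover is eased off evenly to about 7 mm at both ends, and the wedge is back in its pocket. The job was handed in at about 60 s of robot time. I pried in six turns (right, left, right, left, right, left) with force-guided side correction.

**Last checks**
- **Seam opening:** the last wrist images give about 7.1 mm at the left end and 7.0–7.2 mm at the right. The wedge's final depths suggest about 7.6 mm at both ends. The two methods differ by about 0.5 mm, but both fall inside 6 to 8.8 mm and show the cover square.
- **Forces:** in the readings taken after each step, the push was at most 11 N and the side force at most 5.5 N. Peaks during the motion were not recorded.
- **Squareness on the way:** going by wedge depths, one end never led the other by more than about 3.3 mm.
- **Wedge:** released, and its cap looks the same from above as at the start, so upright. It sits about 1.3 mm from where it hung before.
- **Other things:** the can and bearing are unchanged in the top view. Around the tray and screwdriver the comparison was disturbed by the arm's shadow, but no movement was visible.

**White look-alike:** this is the one thing that isn't as it was in the first picture. It stood, apparently leaning, when I started and was already lying beside the block before the wedge was grasped. I believe it toppled on its own, since the fingers had stayed about 190 mm or more above the bench at the ends of those moves. I did not measure the path between them.

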